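# Kit the pump parts into their nests

## Robot

A 7-joint arm with a two-finger parallel gripper is mounted at the origin on the work surface. World frame = base frame: x ahead of the robot, y to its left, z up, the work surface at z = 0. Lengths are in m, angles in rad, forces in N, time in s.
With the tool pointing down it reaches from about 0.4 to 0.875 m from the base axis. Payload 19.3 kg.
Tool frame: the origin (TCP) lies at the centre of the arm's flange, where the gripper is bolted on; the fingertips stand 173 mm ahead of it and the grasp point (between the pads) lies 155 mm ahead of it; z points along the fingers, y is the line along which they close (so a half turn about z gives the same grasp; the last joint's range is limited). The gripper opens to 85 mm and grips with 20 to 120 N. Pads are 22 mm wide; open, the fingers measure 114 mm over their backs; the gripper's body (76 mm by 85 mm) begins 54 mm behind the grasp point. The pads swing forward as they close: fully open they stand 13 mm farther back than shut.
Start: joints at [1.193, 0.521, -0.036, 1.599, 0.021, 1.021, -0.113], TCP at [0.189, -0.596, 0.405] pointing down, gripper open.
Joint ranges: [-2.91, 2.91], [-0.3, 2.13], [-1.5, 1.42], [0.17, 2.43], [-1.26, 4.41], [0.16, 1.93], [-2.52, 2.52]. Speed limits (rad/s): [1.89, 1.89, 2.39, 2.39, 3.01, 3.01, 3.01].

## Interface

Orientations are given as [roll, pitch, yaw] about the fixed x, y, z axes, in that order (R = Rz(yaw) Ry(pitch) Rx(roll)).
In Python, from workcell import bot, imaging, job gives the robot as it stands.
- The arm moves only by the tool carry_out, never from a script. Its argument "targets" is a list of rows, each a list of 3 entries, a list of its own where there are three numbers: the shift along the tool's x, y, z in units of 0.25 m (1.0 is 0.25 m), then the turn, a rotation vector about the tool's x, y, z in units of 180 degrees (1.0 is 180 degrees), then the opening, from 0 (shut) to 1 (fully open). In form: [[[tx, ty, tz], [wx, wy, wz], jaw], ...]. A call has 1 to 8 rows; each row shifts and turns the commanded pose from where the row before left it, along the tool's axes as they then stand; what a row does not reach is not made up. A row lasts 1/8 s, in which the tool goes at most 62.5 mm and 10.7 degrees, less where a joint would pass 70% of its speed; a pose out of reach is approached as far as the arm can. A call with a number of a shift or a turn outside -1 to 1 is refused whole. A call with a gripper value outside its range is refused whole. The fingers move at their own pace and stop on an object; "force" is the grip in N (left out, the last holds). Time passes only in rows, so rows that do not move let the fingers close. It gives the time, the measured TCP pose, the force and the opening at its end, in the units of the state.
- bot.observe(): the state, without advancing time (a new reading comes with each control period).
- imaging.grab_frame(name): name is "side" or "top" or "wrist"; returns a dict with "pixels" (420x560x3 uint8, red, green, blue), "mtx" (3x3 intrinsics, pixels), "cam_to_world" (4x4, takes a point from camera to world coordinates); the wrist camera has in their place "mount" (4x4, takes a point from camera to tool coordinates, whose origin is the TCP and whose axes are the flange's). Camera axes: x right, y down, z forward; pixel columns grow to the right and rows downward; lengths in m; the calibration is good to about 2 mm. The wrist camera is an equidistant fisheye: a pixel r from the principal point sees the ray r / f radians off the axis. A picture is of the moment at which its call begins: read the wrist's pose just before it. There is no depth.
- job.job_done(): hands the job in, once; it reports no verdict.
The state is a dict: "clock": time; "qpos": joint angles; "qd": joint speeds; "joint_efforts": joint torques, N m; "position": TCP position; "tool_rot": TCP orientation; "force": force on the tool from outside, world axes, zero at the start; "moment": the same for the moment, N m; "grip_width": finger opening in m.
Only numpy, scipy, OpenCV 4.12 (cv2) and the standard library are available. Lean on these libraries where they do the work, as an engineer would, in place of code of your own. Each camera call takes 0.05 s, during which the arm holds its last target. There are 200 camera calls.

## Task

Lay out the pump rebuild kit: put each of the four loose pump parts (the large bearing, the small bearing, the rectangular valve block and the two-bolt flange) into the nest plate whose raised outline matches its shape and size, so that every part lies flat on the plate inside the outline, right way up. Lower each part into its nest; do not let it drop from a height.

Things in the scene. Friction and masses are not known exactly. Their poses are not given: they have to be found in the camera images.
- large_bearing: The larger of two steel ball bearings lying flat: outer diameter 62 mm, 30 mm bore closed by a flush black plug, height 20 mm, about 0.26 kg. Origin at the centre of its underside, z up; yaw has no meaning.
- small_bearing: The smaller of two steel ball bearings lying flat: outer diameter 42 mm, 20 mm bore closed by a flush black plug, height 16 mm, about 0.11 kg. Origin at the centre of its underside, z up; yaw has no meaning.
- valve_block: Aluminium block, 70 mm along its x axis, 40 mm along its y axis, 30 mm high, with three round ports in a row on top, about 0.22 kg. Origin at the centre of its underside, z up. Either end may be first.
- flange: Aluminium two-bolt flange: a 10 mm thick lozenge-shaped base, 78 mm long along its x axis and 40 mm wide along y, with one bolt hole in each end, and a round hub 34 mm in diameter in the middle whose top is 34 mm above the underside; about 0.18 kg. Grip the hub above the base. Origin at the centre of its underside, z up. Either end may be first.
- large_round_nest: Fixed grey plastic plate, 96 x 96 mm, 5 mm thick, with a raised white outline 6 mm wide, top 10 mm above the bench; inside it is round, 78 mm in diameter. Nest for the large bearing, which rests on the plate 5 mm above the bench with 8 mm play: too little for a finger, keep tips above the outline. Origin: centre of underside, on the bench, z up.
- small_round_nest: Fixed grey plastic plate, 76 x 76 mm, 5 mm thick, with a raised white outline 6 mm wide, top 10 mm above the bench; inside it is round, 58 mm in diameter. Nest for the small bearing, which rests on the plate 5 mm above the bench with 8 mm play: too little for a finger, keep tips above the outline. Origin: centre of underside, on the bench, z up.
- oblong_nest: Fixed grey plastic plate, 104 x 74 mm, 5 mm thick, with a raised white outline 6 mm wide, top 10 mm above the bench; inside it is a rectangle, 86 mm along x and 56 mm along y. Nest for the valve block, which rests on the plate 5 mm above the bench with 8 mm play: too little for a finger, keep tips above the outline. Origin: centre of underside, on the bench, z up; x along the long side.
- lozenge_nest: Fixed grey plastic plate, 112 x 76 mm, 5 mm thick, with a raised white outline 6 mm wide, top 10 mm above the bench; inside it is a rounded lozenge, about 94 mm along x and 56 mm along y. Nest for the flange, which rests on the plate 5 mm above the bench with 8 mm play: too little for a finger, keep tips above the outline. Origin: centre of underside, on the bench, z up; x along the long side.
Mind the look-alikes: they are no part of the job. What is shaped like the valve_block but purple is not meant.

How it is judged:
By the outcome, as a careful person would: the job done as asked, in the order asked, and still so for the second after the job is handed in, with the robot touching nothing.
It also fails if it takes over 99 s, if anything falls off the work surface, if the arm or the gripper's body presses on something with over 40 N, if the wrist force passes 120 N, or if a joint passes its speed limit or range.

## Working session

There is one attempt and no reset: what is moved stays moved. The work goes in short steps, Python scripts to look and compute and a tool call to move; the robot and the scene stay as the last step left them, time stands still between calls to the robot, and variables do not carry over. Pictures are saved under pics/ and viewed, on a budget of 14 in all, crops included, one or two more only if the job needs it, and the job is handed in when it is done.

Besides the shell and the picture viewer there is one more tool, called after ">>>" in YAML: its name, and indented under it one key for each argument. carry_out: Moves the arm, as the interface text tells. Its arguments: {"type":"object","properties":{"targets":{"type":"array"},"force":{"type":"number"}},"required":["targets"]}

```bash
mkdir -p pics; ls
python3 - <<'E'
from workcell import bot, imaging
import cv2
print(bot.observe())
for n in ("top","side"):
    f=imaging.grab_frame(n); print(n,f['mtx'],f['cam_to_world'])
    cv2.imwrite(f'pics/{n}0.png',cv2.resize(f['pixels'][:,:,::-1],(800,600),interpolation=cv2.INTER_CUBIC))
f=imaging.grab_frame("wrist");print(f['mtx'],f['mount'])
E
```

```text
pics
{'clock': 0.0, 'qpos': array([ 1.1928009 ,  0.52204934, -0.03629478,  1.59997723,  0.02122668,
        1.02109185, -0.1128217 ]), 'qd': array([-5.23396823e-04,  2.09284647e-04, -3.78777500e-04,  9.60020700e-05,
       -1.06857155e-03, -1.18431186e-04,  1.61409416e-03]), 'joint_efforts': array([ 1.28982309e-03, -9.27102041e+01,  1.98053330e+00, -3.69934130e+01,
        1.80638098e-02,  8.04210606e-03,  3.72427814e-05]), 'position': array([ 0.18927112, -0.59551964,  0.40411499]), 'tool_rot': array([-3.14045840e+00,  1.19282765e-04,  3.07748933e-01]), 'force': array([-0.68816729, -0.69185817,  0.25328125]), 'moment': array([-0.01004855,  0.00611999,  0.00730755]), 'grip_width': 0.08534544300730079}
top [[457.14350497   0.         282.64957919]
 [  0.         457.14350497 210.57583548]
 [  0.           0.           1.        ]] [[ 0.02953665 -0.99301952  0.11419201  0.32420352]
 [-0.99906972 -0.02573763  0.03460146 -0.0199752 ]
 [-0.03142089 -0.11510779 -0.99285594  0.96761221]
 [ 0.          0.          0.          1.        ]]
side [[399.16880051   0.         281.10563395]
 [  0.         399.16880051 203.63708894]
 [  0.           0.           1.        ]] [[-0.84280589 -0.36938256  0.3914521   0.0941081 ]
 [-0.53821667  0.5798031  -0.61167899  0.56906532]
 [-0.00102159 -0.72621271 -0.68746932  0.68974058]
 [ 0.          0.          0.          1.        ]]
[[325.1922621    0.         287.27874582]
 [  0.         325.1922621  210.13715974]
 [  0.           0.           1.        ]] [[-2.50289333e-04 -9.63421719e-01 -2.67989793e-01  6.72479190e-02]
 [ 9.99999907e-01 -1.47144801e-04 -4.04966219e-04 -9.07303640e-04]
 [ 3.50719946e-04 -2.67989869e-01  9.63421666e-01  3.11659621e-02]
 [ 0.00000000e+00  0.00000000e+00  0.00000000e+00  1.00000000e+00]]
```

View pics/top0.png

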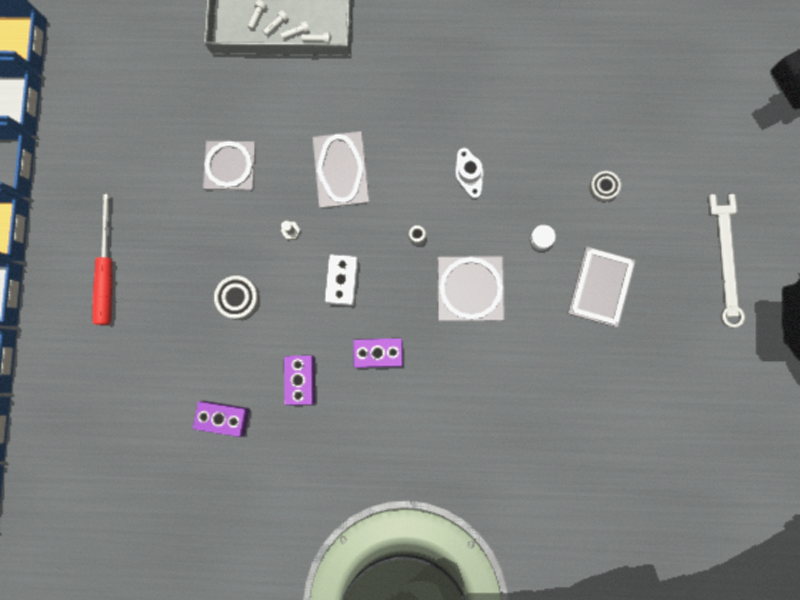

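View pics/side0.png

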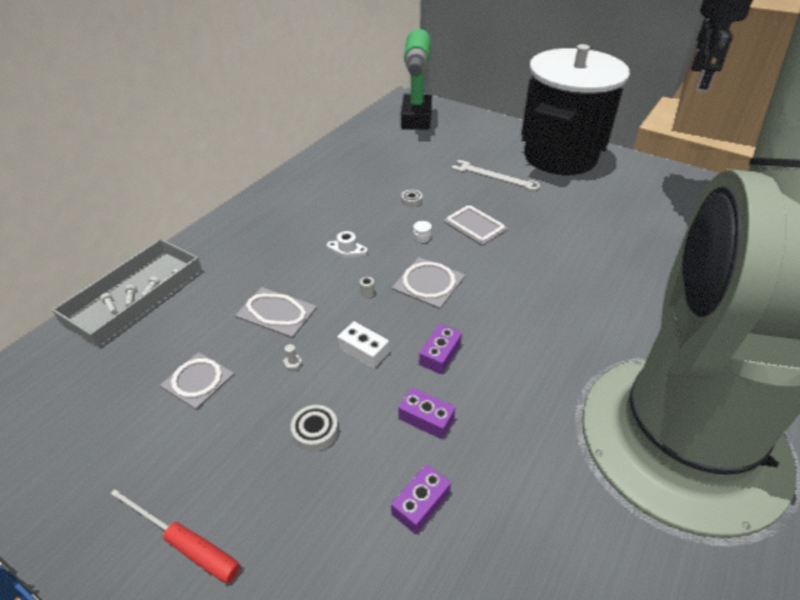

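The top view shows these candidates, with pixels in the 800x600 frame:
- **Bearings:** large at (236,297), small at (605,185). The sleeve at (417,234) and the white cap at (542,237) are not bearings.
- **Valve block:** the aluminium one at (341,279). The purple ones at (220,419), (299,380) and (378,352) are decoys.
- **Flange:** (469,172). The bolt is at (290,230).
- **Nests:** small round (229,165), lozenge (341,169), large round (471,288), oblong (602,286).

Next is one close crop, with contour measurements.

```bash
cat > h.py <<'E'
import numpy as np, cv2
from workcell import bot, imaging
def unproj(f,u,v,z):
    K=f['mtx'];T=f['cam_to_world']
    d=T[:3,:3]@np.linalg.solve(K,[u,v,1]);o=T[:3,3]
    return o+d*(z-o[2])/d[2]
E
python3 - <<'E'
from h import *
f=imaging.grab_frame("top");im=f['pixels']
g=im.min(2); 
c=im[85:240,135:455,::-1]
cv2.imwrite('pics/crop1.png',cv2.resize(c,None,fx=2.5,fy=2.5,interpolation=cv2.INTER_CUBIC))
m=(g>135).astype(np.uint8); m[:85]=0;m[240:]=0;m[:,:135]=0;m[:,455:]=0
cs,_=cv2.findContours(m,cv2.RETR_EXTERNAL,cv2.CHAIN_APPROX_NONE)
for c in cs:
    if cv2.contourArea(c)<60: continue
    px=c[:,0].astype(float)
    (cx,cy),_,_=cv2.minAreaRect(c)
    for z in (0.005,0.02,):
        w=np.array([unproj(f,u,v,z)[:2] for u,v in px],np.float32)
        r=cv2.minAreaRect(w*1000); 
        b=cv2.boxPoints(r); e=[b[1]-b[0],b[2]-b[1]]; L=max(e,key=np.linalg.norm)
        print((round((cx-135)*2.5),round((cy-85)*2.5)),z,np.round(r[0],1),np.round(r[1],1),'longaxis deg',round(np.degrees(np.arctan2(L[1],L[0]))%180,1))
E
```

```text
(72, 305) 0.005 [435.6 268.4] [65.2 64.5] longaxis deg 47.3
(72, 305) 0.02 [433.9 263.9] [64.2 63.5] longaxis deg 47.3
(486, 291) 0.005 [457. -85.] [96.4 99.3] longaxis deg 91.4
(486, 291) 0.02 [455. -84.] [94.9 97.8] longaxis deg 91.4
(258, 275) 0.005 [466.2 109.8] [44.6 75.3] longaxis deg 176.5
(258, 275) 0.02 [464.  107.8] [43.9 74.1] longaxis deg 176.5
(716, 288) 0.005 [ 465.  -277.7] [ 75.8 105.2] longaxis deg 165.2
(716, 288) 0.02 [ 462.8 -273.7] [ 74.6 103.6] longaxis deg 165.2
(612, 200) 0.005 [ 538.1 -191. ] [34.7 38.2] longaxis deg 91.3
(612, 200) 0.02 [ 534.7 -188.4] [34.2 37.6] longaxis deg 91.3
(391, 194) 0.005 [539.2  -2.4] [24.7 24.5] longaxis deg 46.0
(391, 194) 0.02 [535.9  -2.6] [24.3 24.1] longaxis deg 46.0
(170, 189) 0.005 [539.6 188.9] [28.8 30.4] longaxis deg 93.0
(170, 189) 0.02 [536.2 185.6] [28.3 29.9] longaxis deg 93.0
(724, 109) 0.005 [ 620.  -285.4] [41.9 44.8] longaxis deg 91.1
(724, 109) 0.02 [ 615.3 -281.2] [41.2 44.1] longaxis deg 91.1
(482, 89) 0.005 [633.7 -78.7] [78.  43.2] longaxis deg 0.9
(482, 89) 0.02 [628.9 -77.8] [76.8 42.5] longaxis deg 0.9
(61, 75) 0.005 [639.1 290.1] [77.8 77.2] longaxis deg 89.7
(61, 75) 0.02 [634.2 285.3] [76.5 76. ] longaxis deg 89.7
(257, 82) 0.005 [636.1 117.1] [113.6  78.9] longaxis deg 7.9
(257, 82) 0.02 [631.2 114.9] [111.9  77.7] longaxis deg 7.9
```

View pics/crop1.png

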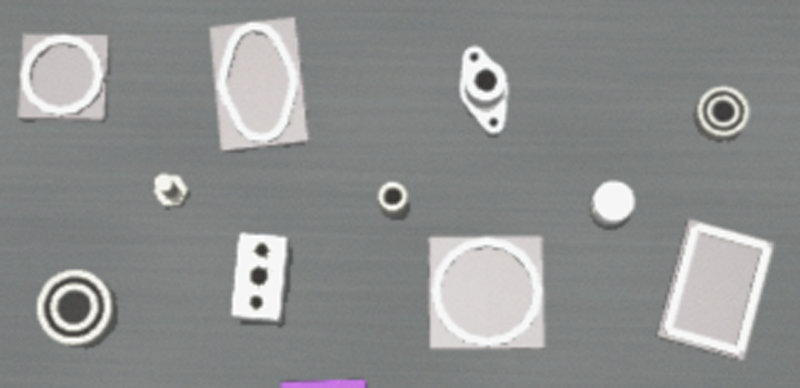

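```bash
cat >> h.py <<'E'
from scipy.spatial.transform import Rotation as Ro
def goto(*targets):
    s=bot.observe();R=Ro.from_euler('xyz',s['tool_rot']);p=s['position']
    print('t',s['clock'],p.round(4),s['tool_rot'].round(4),'F',s['force'].round(1),'w',round(s['grip_width'],4))
    for x,y,z,yawdeg in targets:
        G=Ro.from_euler('xyz',[np.pi,0,np.radians(yawdeg)])
        w=(R.inv()*G).as_rotvec()/np.pi
        # full turn first, then shift along the turned axes
        d=G.inv().apply(np.array([x,y,z])-p)/0.25
        print('turn',w.round(4),'then shift',d.round(3)); p=np.array([x,y,z]);R=G
E
python3 - <<'E'
from h import *
f=imaging.grab_frame("top")
for n,u,v,z in [('LB',74,308,.02),('SB',723,110,.016),('VBc',259,275,.03),('VB1',261,250,.03),('VB2',257,302,.03),('hub',485,80,.034),('h1',474,56,.01),('h2',493,123,.01),
 ('LN',486,292,.01),('SN',61,75,.01),('LozN',257,82,.01),('ObN',716,289,.01)]:
    print(n,(unproj(f,135+u/2.5,85+v/2.5,z)*1000).round(1))
goto((.4344,.264,.26,20))
E
```

```text
LB [431.8 261.9  20. ]
SB [ 615.4 -281.8   16. ]
VBc [462.3 105.3  30. ]
VB1 [483.4 104.5  30. ]
VB2 [439.6 106.1  30. ]
hub [631.9 -78.9  34. ]
h1 [661.  -70.6  10. ]
h2 [601.9 -88.   10. ]
LN [455.5 -84.6  10. ]
SN [637.2 288.5  10. ]
LozN [634.2 116.6  10. ]
ObN [ 462.9 -276.7   10. ]
t 0.25 [ 0.1893 -0.5956  0.4044] [-3.1411  0.      0.3078] F [ 0.4 -0.2  0.7] w 0.0851
turn [-0.0002  0.     -0.0131] then shift [ 2.097 -2.896  0.578]
```

>>> carry_out:
  targets:
    - [[0.094,-0.138,0],[0,0,0],1]
    - [[0.094,-0.138,0],[0,0,0],1]
    - [[0.094,-0.138,0],[0,0,0],1]
    - [[0.094,-0.138,0],[0,0,0],1]
    - [[0.094,-0.138,0],[0,0,0],1]
    - [[0.14,-0.113,0],[0,0,0],1]
    - [[0.14,-0.113,0],[0,0,0],1]
    - [[0.14,-0.113,0],[0,0,0],1]
  force: 40

```text
clock: 1.25
position: [0.324, -0.2818, 0.4049]
tool_rot: [3.141, -0.0, 0.308]
force: [1.1, -1.1, 0.5]
grip_width: 0.0856
```

>>> carry_out:
  targets:
    - [[0.14,-0.113,0],[0,0,0],1]
    - [[0.14,-0.113,0],[0,0,0],1]
    - [[0.14,-0.113,0],[0,0,0],1]
    - [[0.14,-0.113,0],[0,0,0],1]
    - [[0.14,-0.113,0],[0,0,0],1]
    - [[0,0,0],[0,0,0],1]

```text
clock: 2.0
position: [0.4487, -0.0928, 0.4047]
tool_rot: [-3.141, -0.001, 0.312]
force: [-0.2, -1.0, -0.0]
grip_width: 0.0854
```

```bash
python3 -c "
from h import *
goto((.4325,.263,.26,17.6),(.4325,.263,.1755,17.6))"
```

```text
t 2.0 [ 0.4487 -0.0928  0.4047] [-3.1409e+00 -9.0000e-04  3.1220e-01] F [-0.2 -1.  -0. ] w 0.0854
turn [-0.0002 -0.0003  0.0016] then shift [ 0.369 -1.376  0.579]
turn [0. 0. 0.] then shift [ 0.    -0.     0.338]
```

>>> carry_out:
  targets:
    - [[0.046,-0.172,0.072],[0,0,0],1]
    - [[0.046,-0.172,0.072],[0,0,0],1]
    - [[0.046,-0.172,0.072],[0,0,0],1]
    - [[0.046,-0.172,0.072],[0,0,0],1]
    - [[0.046,-0.172,0.072],[0,0,0],1]
    - [[0.046,-0.172,0.072],[0,0,0],1]
    - [[0.046,-0.172,0.072],[0,0,0],1]
    - [[0.046,-0.172,0.072],[0,0,0],1]

```text
clock: 3.0
position: [0.431, 0.2609, 0.2601]
tool_rot: [3.141, -0.0, 0.307]
force: [0.3, -0.3, 0.2]
grip_width: 0.0854
```

>>> carry_out:
  targets:
    - [[0,0,0],[0,0,0],1]
    - [[0,0,0],[0,0,0],1]

```text
clock: 3.25
position: [0.4311, 0.2594, 0.2606]
tool_rot: [3.141, 0.001, 0.307]
force: [0.0, -0.1, 0.6]
grip_width: 0.0854
```

```bash
cat >> h.py <<'E'
def wrist(name):
    s=bot.observe();f=imaging.grab_frame('wrist')
    cv2.imwrite('pics/'+name,f['pixels'][:,:,::-1]); return s,f
def wpt(s,f,u,v,z):
    K=f['mtx'];d=np.array([u-K[0,2],v-K[1,2]])/K[0,0];t=np.hypot(*d)
    r=np.array([*(d/t*np.sin(t)),np.cos(t)])
    M=f['mount'];R=Ro.from_euler('xyz',s['tool_rot']).as_matrix()
    o=s['position']+R@M[:3,3];r=R@M[:3,:3]@r
    return o+r*(z-o[2])/r[2]
def wproj(s,f,P):
    M=f['mount'];R=Ro.from_euler('xyz',s['tool_rot']).as_matrix();K=f['mtx']
    c=M[:3,:3].T@(R.T@(np.array(P)-s['position'])-M[:3,3])
    r=np.hypot(c[0],c[1]);t=np.arctan2(r,c[2])
    return K[:2,2]+K[0,0]*t*c[:2]/r
E
python3 - <<'E'
from h import *
goto((.4325,.263,.26,17.6),(.4325,.263,.1755,17.6))
s,f=wrist('w1.png')
print(wproj(s,f,[.4325,.263,.02]))
E
```

```text
t 3.25 [0.4311 0.2594 0.2606] [3.1408e+00 5.0000e-04 3.0730e-01] F [ 0.  -0.1  0.6] w 0.0854
turn [0.0002 0.0002 0.0001] then shift [ 0.01  -0.012  0.003]
turn [0. 0. 0.] then shift [ 0.    -0.     0.338]
[284.04805022 219.28465892]
```

View pics/w1.png

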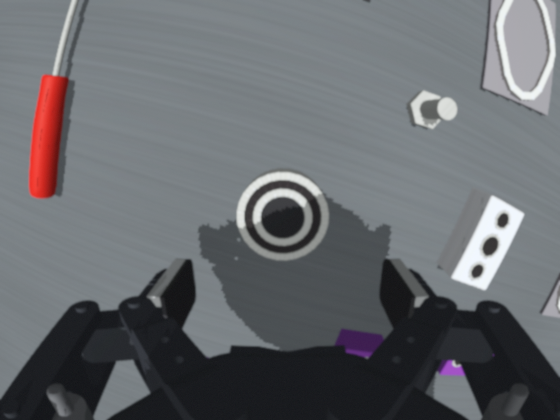

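>>> carry_out:
  targets:
    - [[0.017,-0.014,0.08],[0,0,0],1]
    - [[0,0,0.08],[0,0,0],1]
    - [[0,0,0.08],[0,0,0],1]
    - [[0,0,0.06],[0,0,0],1]
    - [[0,0,0.04],[0,0,0],1]
    - [[0,0,0],[0,0,0],1]
    - [[0,0,0],[0,0,0],0.5]
    - [[0,0,0],[0,0,0],0.5]

```text
clock: 4.3
position: [0.4341, 0.2649, 0.1765]
tool_rot: [-3.142, -0.001, 0.308]
force: [-1.8, -1.6, 10.0]
grip_width: 0.0599
```

>>> carry_out:
  targets:
    - [[0,0,0],[0,0,0],0.5]
    - [[0,0,0],[0,0,0],0.5]
    - [[0,0,0],[0,0,0],0.5]

```text
clock: 4.68
position: [0.4341, 0.265, 0.1766]
tool_rot: [-3.141, -0.001, 0.308]
force: [-1.4, -2.6, 10.0]
grip_width: 0.0605
```

>>> carry_out:
  targets:
    - [[0,0,0],[0,0,0],1]
    - [[0,0,-0.032],[0,0,0],1]
    - [[0,0,0],[0,0,0],1]
    - [[0,0,0],[0,0,0],0.5]
    - [[0,0,0],[0,0,0],0.5]
    - [[0,0,0],[0,0,0],0.5]
    - [[0,0,0],[0,0,0],0.5]

```text
clock: 5.55
position: [0.4339, 0.2649, 0.1841]
tool_rot: [3.141, -0.0, 0.308]
force: [-2.4, -2.3, 14.9]
grip_width: 0.0602
```

Run:
```python
from h import *
goto((.456,-.085,.26,10))
f=imaging.grab_frame('side')
T=np.linalg.inv(f['cam_to_world']);c=T[:3,:3]@[.434,.264,.03]+T[:3,3];u,v,_=(f['mtx']@c/c[2]).astype(int)
print(u,v);c=f['pixels'][max(0,v-60):v+60,max(0,u-80):u+80,::-1]
cv2.imwrite('pics/s1.png',cv2.resize(c,None,fx=5,fy=5,interpolation=cv2.INTER_CUBIC))
```

```text
t 5.55 [0.4339 0.2649 0.1841] [ 3.1415e+00 -2.0000e-04  3.0770e-01] F [-2.4 -2.3 14.9] w 0.0602
turn [ 0.     -0.0001  0.0424] then shift [-0.156  1.394 -0.304]
218 294
```

View pics/s1.png

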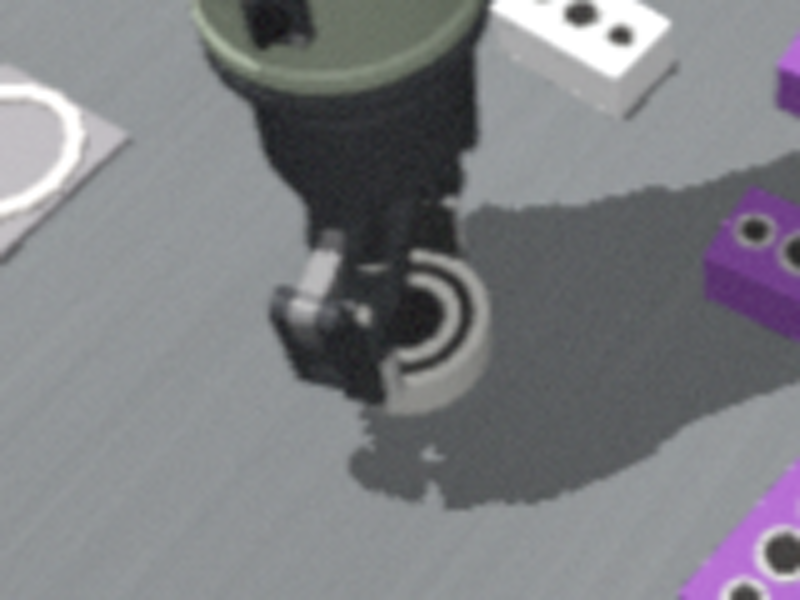

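>>> carry_out:
  targets:
    - [[0,0,-0.1],[0,0,0],0.5]
    - [[0,0,-0.1],[0,0,0],0.5]
    - [[0,0,-0.1],[0,0,0],0.5]
    - [[0,0,0],[0,0,0],0.5]

```text
clock: 6.1
position: [0.4342, 0.265, 0.2597]
tool_rot: [-3.141, -0.002, 0.308]
force: [1.0, 0.6, -2.7]
grip_width: 0.0594
```

Run:
```python
from h import *
goto((.4565,-.085,.26,17.6))
s,f=wrist('w2.png')
c=f['pixels'][200:400,130:430,::-1]
cv2.imwrite('pics/w2.png',cv2.resize(c,None,fx=2,fy=2))
```

```text
t 6.1 [0.4342 0.265  0.2597] [-3.141e+00 -2.100e-03  3.075e-01] F [ 1.   0.6 -2.7] w 0.0594
turn [-0.0002 -0.0007  0.0001] then shift [-3.380e-01  1.361e+00 -1.000e-03]
```

View pics/w2.png

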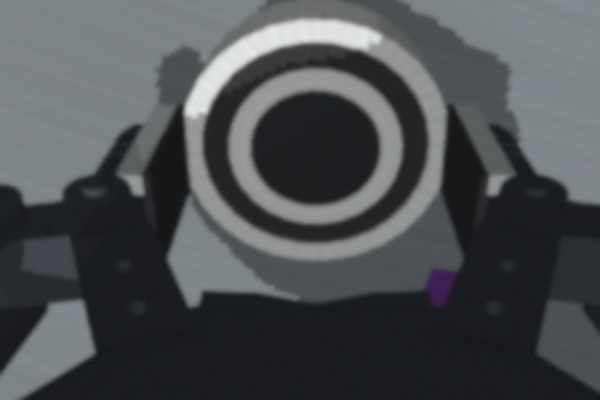

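Run:
```python
from h import *
s=bot.observe();f=imaging.grab_frame('wrist')
p=wpt(s,f,288,272.5,.0956);print(p);o=p-s['position'];print(o)
goto((.4565-o[0],-.085-o[1],.26,17.6),(.4565-o[0],-.085-o[1],.1891,17.6))
print(wpt(s,f,130+316/2,272.5,.0956))
```

```text
[0.4352113  0.26584921 0.0956    ]
[ 0.00122821  0.00108836 -0.16308421]
t 6.2 [0.4338 0.2647 0.2581] [3.1414e+00 5.0000e-04 3.0770e-01] F [ 0.2  0.1 -2.3] w 0.0594
turn [0.0001 0.0001 0.0002] then shift [-0.342  1.363 -0.008]
turn [0. 0. 0.] then shift [ 0.    -0.     0.284]
[0.4352113  0.26584921 0.0956    ]
```

>>> carry_out:
  targets:
    - [[-0.043,0.17,0],[0,0,0],0.5]
    - [[-0.043,0.17,0],[0,0,0],0.5]
    - [[-0.043,0.17,0],[0,0,0],0.5]
    - [[-0.043,0.17,0],[0,0,0],0.5]
    - [[-0.043,0.17,0],[0,0,0],0.5]
    - [[-0.043,0.17,0],[0,0,0],0.5]
    - [[-0.043,0.17,0],[0,0,0],0.5]
    - [[-0.043,0.17,0],[0,0,0],0.5]

```text
clock: 7.2
position: [0.4546, -0.0865, 0.2576]
tool_rot: [-3.141, 0.001, 0.308]
force: [-0.1, 0.5, -2.9]
grip_width: 0.0592
```

>>> carry_out:
  targets:
    - [[0,0,0.08],[0,0,0],0.5]
    - [[0,0,0.08],[0,0,0],0.5]
    - [[0,0,0],[0,0,0],0.5]

```text
clock: 7.58
position: [0.4542, -0.085, 0.2169]
tool_rot: [-3.14, 0.003, 0.308]
force: [0.5, -0.4, -2.7]
grip_width: 0.0593
```

Run:
```python
from h import *
goto((.4555,-.086,.1891,17.6))
s,f=wrist('w3.png')
```

```text
t 7.575 [ 0.4542 -0.085   0.2169] [-3.1398  0.0034  0.3081] F [ 0.5 -0.4 -2.7] w 0.0593
turn [-0.0006  0.0011  0.0003] then shift [0.004 0.005 0.111]
```

View pics/w3.png

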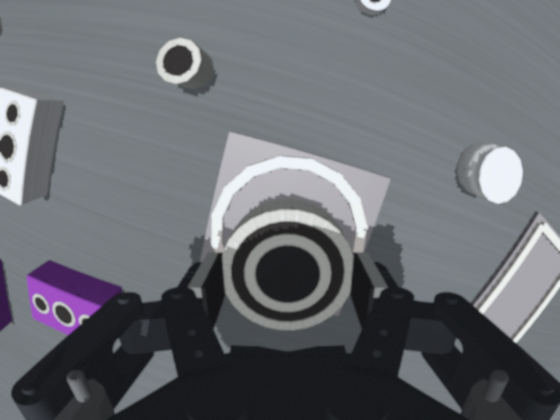

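Run:
```python
from h import *
s=bot.observe();f=imaging.grab_frame('wrist')
R=Ro.from_euler('xyz',s['tool_rot'])
for u,v in [(289,156),(212,232),(367,230)]:
    print(R.inv().apply(wpt(s,f,u,v,.01)-s['position'])*1000)
for u,v in [(288,270)]:
    print(R.inv().apply(wpt(s,f,u,v,.0528)-s['position'])*1000)
```

```text
[ 4.86705296e+01 -3.82590753e-02  2.07748171e+02]
[  4.78605355 -45.13732769 207.89687868]
[  6.02801471  45.74613055 207.78531661]
[  1.68367386  -0.64167709 165.05013359]
```

>>> carry_out:
  targets:
    - [[0.008,0.003,0.05],[0,0,0],0.5]
    - [[0,0,0.04],[0,0,0],0.5]
    - [[0,0,0.012],[0,0,0],0.5]
    - [[0,0,0.008],[0,0,0],0.5]
    - [[0,0,0],[0,0,0],0.5]

```text
clock: 8.3
position: [0.4571, -0.0853, 0.1912]
tool_rot: [3.142, -0.0, 0.308]
force: [-0.3, -1.4, -3.6]
grip_width: 0.0594
```

>>> carry_out:
  targets:
    - [[0,0,0.006],[0,0,0],0.5]
    - [[0,0,0.006],[0,0,0],0.5]
    - [[0,0,0],[0,0,0],0.5]

```text
clock: 8.68
position: [0.4571, -0.0853, 0.1891]
tool_rot: [3.141, -0.001, 0.308]
force: [-5.9, 1.8, 25.4]
grip_width: 0.0591
```

>>> carry_out:
  targets:
    - [[0,0,-0.003],[0,0,0],0.5]
    - [[0,0,0],[0,0,0],0.9]
    - [[0,0,0],[0,0,0],1]
    - [[0,0,0],[0,0,0],1]
    - [[0,0,-0.06],[0,0,0],1]
    - [[0,0,-0.12],[0,0,0],1]
    - [[0,0,-0.12],[0,0,0],1]
    - [[0,0,0],[0,0,0],1]

```text
clock: 9.68
position: [0.4575, -0.0855, 0.2665]
tool_rot: [3.14, -0.003, 0.307]
force: [-0.3, -0.9, 0.2]
grip_width: 0.0857
```

Run:
```python
from h import *
goto((.616,-.2815,.26,17.6),(.616,-.2815,.184,17.6))
s,f=wrist('w4.png')
```

```text
t 9.675 [ 0.4575 -0.0855  0.2665] [ 3.1398 -0.0034  0.3073] F [-0.3 -0.9  0.2] w 0.0857
turn [ 0.0006 -0.0011  0.    ] then shift [0.367 0.939 0.026]
turn [0. 0. 0.] then shift [ 0.    -0.     0.304]
```

View pics/w4.png

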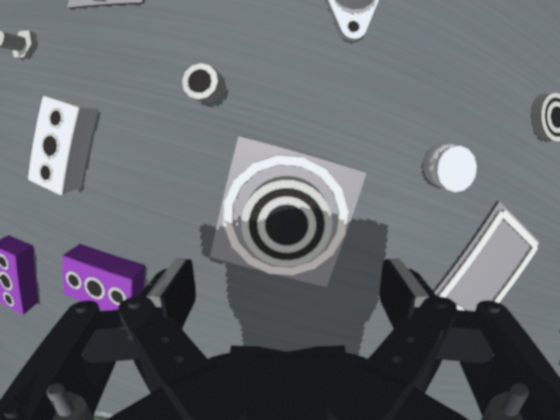

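>>> carry_out:
  targets:
    - [[0.062,0.157,0.004],[0,0,0],0.8]
    - [[0.062,0.157,0.004],[0,0,0],0.8]
    - [[0.062,0.157,0.004],[0,0,0],0.8]
    - [[0.062,0.157,0.004],[0,0,0],0.8]
    - [[0.062,0.157,0.004],[0,0,0],0.8]
    - [[0.062,0.157,0.004],[0,0,0],0.8]
    - [[0,0,0],[0,0,0],0.8]
    - [[0,0,0],[0,0,0],0.8]

```text
clock: 10.72
position: [0.6166, -0.281, 0.2571]
tool_rot: [-3.14, 0.001, 0.308]
force: [-0.8, 0.5, 0.4]
grip_width: 0.0683
```

Run:
```python
from h import *
goto((.617,-.282,.184,17.6))
s,f=wrist('w5.png');im=f['pixels']
u,v=wproj(s,f,[.617,-.282,.016]);print(u,v)
u,v=int(u),int(v)
g=cv2.GaussianBlur(im[v-50:v+50,u-60:u+60].min(2),(3,3),0)
c=cv2.HoughCircles(g,cv2.HOUGH_GRADIENT,1.2,40,param1=120,param2=15,minRadius=8,maxRadius=45)
print(c)
for q in c[0][:3]: print(wpt(s,f,u-60+q[0],v-50+q[1],.016))
```

```text
t 10.725 [ 0.6166 -0.281   0.2571] [-3.1403e+00  1.1000e-03  3.0820e-01] F [-0.8  0.5  0.4] w 0.0683
turn [-0.0004  0.0003  0.0003] then shift [0.    0.004 0.292]
290.81044177256376 222.3018308663753
[[[58.2      51.000004 29.96    ]]]
[ 0.61598978 -0.28046577  0.016     ]
```

>>> carry_out:
  targets:
    - [[0,0,0.1],[0,0,0],0.75]
    - [[0,0,0.1],[0,0,0],0.75]
    - [[0,0,0.08],[0,0,0],0.75]
    - [[0,0,0.028],[0,0,0],0.75]
    - [[0,0,0],[0,0,0],0.3]
    - [[0,0,0],[0,0,0],0.3]
    - [[0,0,0],[0,0,0],0.3]
    - [[0,0,0],[0,0,0],0.3]

```text
clock: 11.78
position: [0.6173, -0.2817, 0.1817]
tool_rot: [3.141, -0.001, 0.308]
force: [-1.0, 1.4, 7.6]
grip_width: 0.0399
```

>>> carry_out:
  targets:
    - [[0,0,-0.04],[0,0,0],0.3]
    - [[0,0,-0.1],[0,0,0],0.3]
    - [[0,0,-0.1],[0,0,0],0.3]
    - [[0,0,-0.1],[0,0,0],0.3]
    - [[0,0,0],[0,0,0],0.3]

```text
clock: 12.4
position: [0.6175, -0.2818, 0.2684]
tool_rot: [3.139, -0.003, 0.308]
force: [-0.4, -0.2, -1.4]
grip_width: 0.0396
```

Run:
```python
from h import *
goto((.638,.289,.26,17.6))
s,f=wrist('w6.png')
c=f['pixels'][180:400,130:430,::-1]
cv2.imwrite('pics/w6.png',cv2.resize(c,None,fx=2,fy=2))
```

```text
t 12.4 [ 0.6175 -0.2818  0.2684] [ 3.1394e+00 -2.5000e-03  3.0760e-01] F [-0.4 -0.2 -1.4] w 0.0396
turn [ 0.0007 -0.0008  0.0001] then shift [ 0.769 -2.151  0.034]
```

View pics/w6.png

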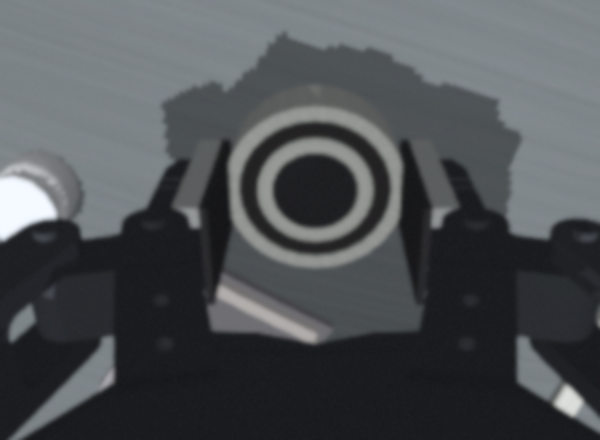

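>>> carry_out:
  targets:
    - [[0.06,-0.166,0],[0,0,0],0.3]
    - [[0.06,-0.166,0],[0,0,0],0.3]
    - [[0.06,-0.166,0],[0,0,0],0.3]
    - [[0.06,-0.166,0],[0,0,0],0.3]
    - [[0.06,-0.166,0],[0,0,0],0.3]
    - [[0.06,-0.166,0],[0,0,0],0.3]
    - [[0.06,-0.166,0],[0,0,0],0.3]
    - [[0.06,-0.166,0],[0,0,0],0.3]

```text
clock: 13.45
position: [0.6305, 0.0725, 0.2651]
tool_rot: [-3.141, 0.001, 0.308]
force: [0.3, -0.3, -0.8]
grip_width: 0.0393
```

>>> carry_out:
  targets:
    - [[0.06,-0.166,0],[0,0,0],0.3]
    - [[0.06,-0.166,0],[0,0,0],0.3]
    - [[0.06,-0.166,0],[0,0,0],0.3]
    - [[0.06,-0.166,0],[0,0,0],0.3]
    - [[0.06,-0.166,0],[0,0,0],0.3]
    - [[0,0,0.1],[0,0,0],0.3]
    - [[0,0,0.1],[0,0,0],0.3]
    - [[0,0,0],[0,0,0],0.3]

```text
clock: 14.45
position: [0.6385, 0.2913, 0.2134]
tool_rot: [3.141, 0.004, 0.308]
force: [1.0, 0.0, 0.3]
grip_width: 0.0395
```

Run:
```python
from h import *
goto((.6395,.29,.1867,17.6))
s,f=wrist('w7.png');print(s['position'],s['tool_rot'])
```

```text
t 14.45 [0.6385 0.2913 0.2134] [3.1408 0.0044 0.3081] F [1.  0.  0.3] w 0.0395
turn [0.0002 0.0014 0.0003] then shift [0.002 0.006 0.107]
[0.63854831 0.2912795  0.21336828] [3.14084769 0.00437208 0.30812303]
```

View pics/w7.png

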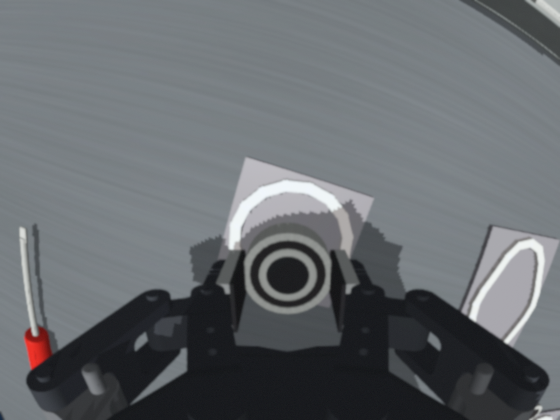

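```bash
cat >> h.py <<'E'
def tool(s,f,pts):
    R=Ro.from_euler('xyz',s['tool_rot'])
    for u,v,z in pts: print((R.inv().apply(wpt(s,f,u,v,z)-s['position'])*1000).round(1))
E
python3 - <<'E'
from h import *
s=bot.observe();f=imaging.grab_frame('wrist')
tool(s,f,[(292,180,.01),(229,240,.01),(355,237,.01),(287,270,.0477)])
E
```

```text
[ 35.9   1.6 205. ]
[  1.  -34.6 205. ]
[  2.8  38.2 205.1]
[  0.6  -1.1 167.4]
```

>>> carry_out:
  targets:
    - [[0.001,0.011,0.05],[0,0,0],0.3]
    - [[0,0,0.035],[0,0,0],0.3]
    - [[0,0,0.01],[0,0,0],0.3]
    - [[0,0,0.004],[0,0,0],0.3]
    - [[0,0,0],[0,0,0],0.3]

```text
clock: 15.18
position: [0.6406, 0.2892, 0.1914]
tool_rot: [-3.141, -0.0, 0.308]
force: [-0.1, 0.5, -0.5]
grip_width: 0.0395
```

>>> carry_out:
  targets:
    - [[0,0,0.005],[0,0,0],0.3]
    - [[0,0,0],[0,0,0],0.3]

```text
clock: 15.42
position: [0.6405, 0.2891, 0.19]
tool_rot: [-3.142, -0.0, 0.308]
force: [-0.5, 0.4, -1.6]
grip_width: 0.0397
```

>>> carry_out:
  targets:
    - [[0,0,0.006],[0,0,0],0.3]
    - [[0,0,0.004],[0,0,0],0.3]
    - [[0,0,0],[0,0,0],0.3]

```text
clock: 15.8
position: [0.6405, 0.2891, 0.1873]
tool_rot: [3.142, 0.0, 0.308]
force: [-1.6, -0.0, -1.2]
grip_width: 0.0396
```

>>> carry_out:
  targets:
    - [[0,0,0.004],[0,0,0],0.3]
    - [[0,0,0],[0,0,0],0.3]

```text
clock: 16.05
position: [0.6406, 0.2892, 0.1868]
tool_rot: [-3.142, -0.0, 0.308]
force: [-1.5, -1.4, 4.5]
grip_width: 0.0401
```

>>> carry_out:
  targets:
    - [[0,0,0],[0,0,0],0.6]
    - [[0,0,0],[0,0,0],0.7]
    - [[0,0,0],[0,0,0],0.7]
    - [[0,0,-0.06],[0,0,0],0.7]
    - [[0,0,-0.12],[0,0,0],0.7]
    - [[0,0,-0.12],[0,0,0],0.7]
    - [[0,0,0],[0,0,0],0.7]

```text
clock: 16.92
position: [0.6412, 0.2895, 0.2651]
tool_rot: [-3.141, -0.005, 0.307]
force: [-0.8, 0.2, -0.3]
grip_width: 0.0594
```

Run:
```python
from h import *
goto((.463,.1065,.26,-3),(.463,.1065,.183,-3))
s,f=wrist('w8.png');print(wproj(s,f,[.6406,.2892,.021]))
```

```text
t 16.925 [0.6412 0.2895 0.2651] [-3.1408 -0.0046  0.3075] F [-0.8  0.2 -0.3] w 0.0594
turn [-0.0005 -0.0014  0.1145] then shift [-0.674  0.768  0.02 ]
turn [0. 0. 0.] then shift [-0.    -0.     0.308]
[289.08516717 223.88590137]
```

>>> carry_out:
  targets:
    - [[0,0,0],[0,0,0.0572],0.7]
    - [[0,0,0],[0,0,0.0572],0.7]
    - [[-0.112,0.128,0.003],[0,0,0],0.7]
    - [[-0.112,0.128,0.003],[0,0,0],0.7]
    - [[-0.112,0.128,0.003],[0,0,0],0.7]
    - [[-0.112,0.128,0.003],[0,0,0],0.7]
    - [[-0.112,0.128,0.003],[0,0,0],0.7]
    - [[-0.112,0.128,0.003],[0,0,0],0.7]

```text
clock: 17.98
position: [0.4616, 0.105, 0.2568]
tool_rot: [3.141, 0.001, -0.052]
force: [-0.2, -0.1, 0.1]
grip_width: 0.06
```

>>> carry_out:
  targets:
    - [[0,0,0],[0,0,0],0.7]
    - [[0,0,0],[0,0,0],0.7]

```text
clock: 18.23
position: [0.4632, 0.1063, 0.257]
tool_rot: [-3.141, -0.0, -0.052]
force: [0.6, 0.0, 0.0]
grip_width: 0.0596
```

Run:
```python
from h import *
goto((.463,.1065,.183,-3))
s,f=wrist('w9.png');print(wproj(s,f,[.463,.1065,.03]))
```

```text
t 18.225 [0.4632 0.1063 0.257 ] [-3.1412e+00 -4.0000e-04 -5.1700e-02] F [0.6 0.  0. ] w 0.0596
turn [-0.0001 -0.0001  0.0002] then shift [-0.001 -0.001  0.296]
[288.32077486 229.38921319]
```

View pics/w9.png

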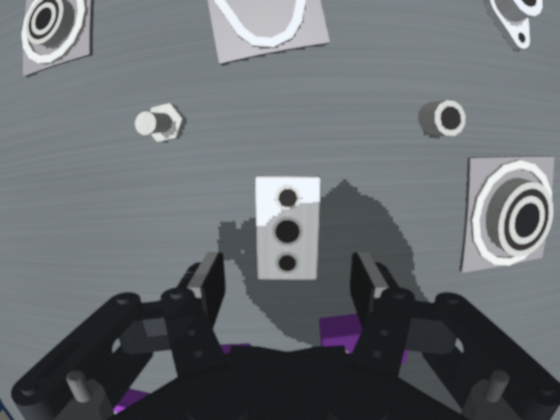

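>>> carry_out:
  targets:
    - [[0,0,0.1],[0,0,0],0.7]
    - [[0,0,0.1],[0,0,0],0.7]
    - [[0,0,0.07],[0,0,0],0.7]
    - [[0,0,0.026],[0,0,0],0.7]
    - [[0,0,0],[0,0,0],0.3]
    - [[0,0,0],[0,0,0],0.3]
    - [[0,0,0],[0,0,0],0.3]
    - [[0,0,0],[0,0,0],0.3]

```text
clock: 19.27
position: [0.4629, 0.106, 0.1832]
tool_rot: [-3.141, -0.0, -0.052]
force: [-0.4, -0.1, -1.9]
grip_width: 0.0391
```

>>> carry_out:
  targets:
    - [[0,0,-0.04],[0,0,0],0.3]
    - [[0,0,-0.1],[0,0,0],0.3]
    - [[0,0,-0.1],[0,0,0],0.3]
    - [[0,0,-0.1],[0,0,0],0.3]
    - [[0,0,0],[0,0,0],0.3]

```text
clock: 19.9
position: [0.4632, 0.106, 0.2698]
tool_rot: [-3.141, -0.003, -0.052]
force: [0.7, 0.3, -2.6]
grip_width: 0.0391
```

Run:
```python
from h import *
goto((.465,-.2775,.265,-14.8))
```

```text
t 19.9 [0.4632 0.106  0.2698] [-3.1406 -0.0032 -0.052 ] F [ 0.7  0.3 -2.6] w 0.0391
turn [-0.0004 -0.001   0.0657] then shift [0.399 1.481 0.019]
```

>>> carry_out:
  targets:
    - [[0,0,0],[0,0,0.033],0.3]
    - [[0,0,0],[0,0,0.033],0.3]
    - [[0.0443,0.1645,0],[0,0,0],0.3]
    - [[0.0443,0.1645,0],[0,0,0],0.3]
    - [[0.0443,0.1645,0],[0,0,0],0.3]
    - [[0.0443,0.1645,0],[0,0,0],0.3]
    - [[0.0443,0.1645,0],[0,0,0],0.3]
    - [[0.0443,0.1645,0],[0,0,0],0.3]

```text
clock: 20.9
position: [0.4635, -0.1509, 0.2673]
tool_rot: [-3.142, 0.001, -0.259]
force: [0.8, 0.3, -2.5]
grip_width: 0.0388
```

>>> carry_out:
  targets:
    - [[0.0443,0.1645,0],[0,0,0],0.3]
    - [[0.0443,0.1645,0],[0,0,0],0.3]
    - [[0.0443,0.1645,0],[0,0,0],0.3]
    - [[0,0,0.1],[0,0,0],0.3]
    - [[0,0,0.1],[0,0,0],0.3]
    - [[0,0,0],[0,0,0],0.3]
    - [[0,0,0],[0,0,0],0.3]

```text
clock: 21.78
position: [0.4645, -0.2772, 0.2183]
tool_rot: [3.142, 0.0, -0.259]
force: [0.8, -0.3, -2.4]
grip_width: 0.0394
```

Run:
```python
from h import *
goto((.465,-.2775,.1882,-14.8))
s,f=wrist('w10.png')
```

```text
t 21.775 [ 0.4645 -0.2772  0.2183] [ 3.1416  0.     -0.2587] F [ 0.8 -0.3 -2.4] w 0.0394
turn [ 0.      0.     -0.0001] then shift [0.002 0.001 0.121]
```

View pics/w10.png

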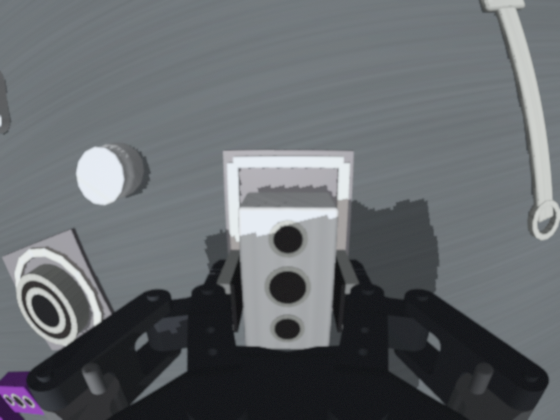

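Run:
```python
from h import *
s=bot.observe();f=imaging.grab_frame('wrist')
tool(s,f,[(289,157,.01),(228,200,.01),(352,200,.01),(288,287,.0651)])
```

```text
[ 47.6   0.4 208.7]
[ 23.4 -34.2 208.7]
[ 23.4  36.3 208.7]
[ -1.3  -0.3 153.6]
```

>>> carry_out:
  targets:
    - [[0,0.004,0.05],[0,0,0],0.3]
    - [[0,0,0.04],[0,0,0],0.3]
    - [[0,0,0.016],[0,0,0],0.3]
    - [[0,0,0.006],[0,0,0],0.3]
    - [[0,0,0],[0,0,0],0.3]

```text
clock: 22.5
position: [0.4642, -0.2782, 0.19]
tool_rot: [-3.142, 0.0, -0.259]
force: [-0.3, 0.4, -2.8]
grip_width: 0.039
```

>>> carry_out:
  targets:
    - [[0,0,0.004],[0,0,0],0.3]
    - [[0,0,0],[0,0,0],0.3]

```text
clock: 22.75
position: [0.4642, -0.2783, 0.1891]
tool_rot: [3.142, -0.0, -0.259]
force: [0.2, -0.3, -2.7]
grip_width: 0.0393
```

>>> carry_out:
  targets:
    - [[0,0,0.004],[0,0,0],0.3]
    - [[0,0,0.003],[0,0,0],0.3]
    - [[0,0,0],[0,0,0],0.3]

```text
clock: 23.12
position: [0.4642, -0.2782, 0.1882]
tool_rot: [3.141, -0.0, -0.259]
force: [-5.3, 3.8, 21.9]
grip_width: 0.0391
```

>>> carry_out:
  targets:
    - [[0,0,-0.002],[0,0,0],0.3]
    - [[0,0,0],[0,0,0],0.65]
    - [[0,0,0],[0,0,0],0.7]
    - [[0,0,0],[0,0,0],0.7]
    - [[0,0,-0.06],[0,0,0],0.7]
    - [[0,0,-0.12],[0,0,0],0.7]
    - [[0,0,-0.13],[0,0,0],0.7]
    - [[0,0,0],[0,0,0],0.7]

```text
clock: 24.12
position: [0.4647, -0.2786, 0.2682]
tool_rot: [3.141, -0.004, -0.259]
force: [-0.0, 0.3, -0.4]
grip_width: 0.0599
```

Run:
```python
from h import *
goto((.633,-.079,.265,16.4),(.633,-.079,.187,16.4))
```

```text
t 24.125 [ 0.4647 -0.2786  0.2682] [ 3.1406 -0.0042 -0.2592] F [-0.   0.3 -0.4] w 0.0599
turn [ 0.0007 -0.0012 -0.1736] then shift [ 0.871 -0.576  0.013]
turn [0. 0. 0.] then shift [ 0.    -0.     0.312]
```

>>> carry_out:
  targets:
    - [[0,0,0],[0,0,-0.0434],0.7]
    - [[0,0,0],[0,0,-0.0434],0.7]
    - [[0,0,0],[0,0,-0.0434],0.7]
    - [[0,0,0],[0,0,-0.0434],0.7]
    - [[0.145,-0.096,0.002],[0,0,0],0.7]
    - [[0.145,-0.096,0.002],[0,0,0],0.7]
    - [[0.145,-0.096,0.002],[0,0,0],0.7]
    - [[0.145,-0.096,0.002],[0,0,0],0.7]

```text
clock: 25.12
position: [0.5767, -0.1441, 0.2631]
tool_rot: [-3.141, 0.0, 0.286]
force: [0.0, -0.8, -0.2]
grip_width: 0.0594
```

>>> carry_out:
  targets:
    - [[0.145,-0.096,0.002],[0,0,0],0.7]
    - [[0.145,-0.096,0.002],[0,0,0],0.7]
    - [[0,0,0],[0,0,0],0.7]
    - [[0,0,0],[0,0,0],0.7]

```text
clock: 25.62
position: [0.6317, -0.0789, 0.2618]
tool_rot: [3.142, 0.001, 0.286]
force: [0.3, -0.9, -0.4]
grip_width: 0.0601
```

Run:
```python
from h import *
goto((.633,-.079,.187,16.4))
s,f=wrist('w11.png');print(wproj(s,f,[.633,-.079,.034]))
```

```text
t 25.625 [ 0.6317 -0.0789  0.2618] [3.1416e+00 1.1000e-03 2.8640e-01] F [ 0.3 -0.9 -0.4] w 0.0601
turn [0.     0.0003 0.0001] then shift [0.005 0.002 0.299]
[289.49823626 226.88938742]
```

View pics/w11.png

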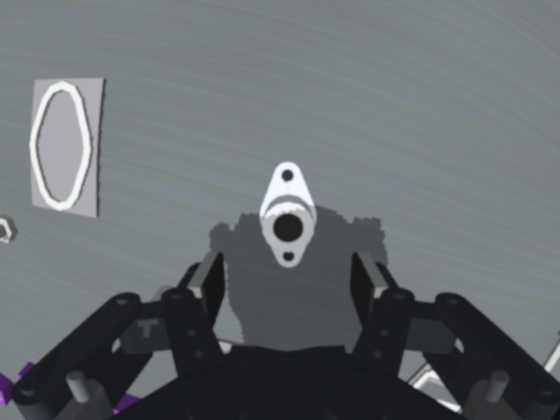

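>>> carry_out:
  targets:
    - [[0.002,0,0.1],[0,0,0],0.7]
    - [[0,0,0.1],[0,0,0],0.7]
    - [[0,0,0.07],[0,0,0],0.7]
    - [[0,0,0.026],[0,0,0],0.7]
    - [[0,0,0],[0,0,0],0.25]
    - [[0,0,0],[0,0,0],0.25]
    - [[0,0,0],[0,0,0],0.25]
    - [[0,0,0],[0,0,0],0.25]

```text
clock: 26.68
position: [0.6328, -0.0786, 0.189]
tool_rot: [3.141, -0.001, 0.286]
force: [-1.9, -1.1, 7.2]
grip_width: 0.0326
```

>>> carry_out:
  targets:
    - [[0,0,0],[0,0,0],0.25]
    - [[0,0,-0.04],[0,0,0],0.25]
    - [[0,0,-0.1],[0,0,0],0.25]
    - [[0,0,-0.1],[0,0,0],0.25]
    - [[0,0,-0.1],[0,0,0],0.25]
    - [[0,0,0],[0,0,0],0.25]

```text
clock: 27.42
position: [0.633, -0.0785, 0.2753]
tool_rot: [3.14, -0.003, 0.286]
force: [0.7, 0.7, -2.0]
grip_width: 0.0321
```

Run:
```python
from h import *
goto((.637,.118,.27,7.9))
```

```text
t 27.425 [ 0.633  -0.0785  0.2753] [ 3.1404e+00 -3.0000e-03  2.8630e-01] F [ 0.7  0.7 -2. ] w 0.0321
turn [ 0.0003 -0.001   0.0472] then shift [ 0.124 -0.776  0.021]
```

>>> carry_out:
  targets:
    - [[0,0,0],[0,0,0.0472],0.25]
    - [[0.025,-0.155,0],[0,0,0],0.25]
    - [[0.025,-0.155,0],[0,0,0],0.25]
    - [[0.025,-0.155,0],[0,0,0],0.25]
    - [[0.025,-0.155,0],[0,0,0],0.25]
    - [[0.025,-0.155,0],[0,0,0],0.25]
    - [[0,0,0.1],[0,0,0],0.25]
    - [[0,0,0.1],[0,0,0],0.25]

```text
clock: 28.42
position: [0.6365, 0.1182, 0.2219]
tool_rot: [3.142, 0.001, 0.139]
force: [0.8, -0.2, -2.3]
grip_width: 0.0323
```

>>> carry_out:
  targets:
    - [[0,0,0],[0,0,0],0.25]
    - [[0,0,0],[0,0,0],0.25]

```text
clock: 28.68
position: [0.637, 0.1177, 0.2237]
tool_rot: [-3.141, -0.0, 0.138]
force: [0.1, -1.2, -2.3]
grip_width: 0.0324
```

Run:
```python
from h import *
goto((.637,.118,.194,7.9))
s,f=wrist('w12.png')
```

```text
t 28.675 [0.637  0.1177 0.2237] [-3.1414e+00 -2.0000e-04  1.3800e-01] F [ 0.1 -1.2 -2.3] w 0.0324
turn [-0.     -0.0001  0.    ] then shift [ 0.    -0.001  0.119]
```

View pics/w12.png

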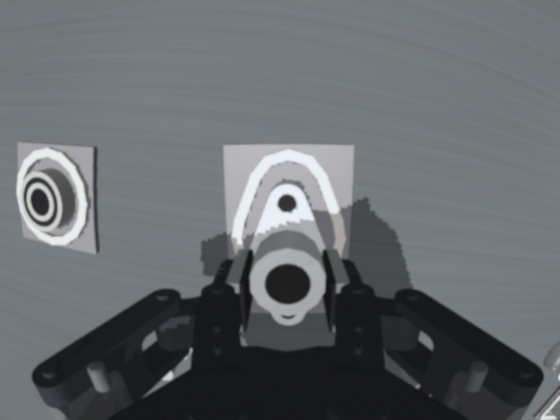

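Run:
```python
from h import *
s=bot.observe();f=imaging.grab_frame('wrist')
tool(s,f,[(289,151,.01),(288.5,146,.005),(223,146,.005),(354,146,.005),(287,284,.0687),(287,203,.0447)])
```

```text
[5.070e+01 1.000e-01 2.141e+02]
[ 5.310e+01 -2.000e-01  2.191e+02]
[ 53.6 -38.4 219.1]
[ 53.7  38.1 219.1]
[ -0.5  -1.  155.4]
[ 29.3  -1.  179.4]
```

>>> carry_out:
  targets:
    - [[-0.008,0.004,0.05],[0,0,0],0.25]
    - [[0,0,0.04],[0,0,0],0.25]
    - [[0,0,0.014],[0,0,0],0.25]
    - [[0,0,0.006],[0,0,0],0.25]
    - [[0,0,0],[0,0,0],0.25]

```text
clock: 29.4
position: [0.6351, 0.1165, 0.1958]
tool_rot: [-3.142, -0.0, 0.138]
force: [-0.2, -0.3, -2.0]
grip_width: 0.0323
```

>>> carry_out:
  targets:
    - [[0,0,0.004],[0,0,0],0.25]
    - [[0,0,0],[0,0,0],0.25]

```text
clock: 29.65
position: [0.635, 0.1164, 0.1948]
tool_rot: [-3.142, -0.0, 0.138]
force: [-0.7, 0.5, -2.0]
grip_width: 0.0324
```

>>> carry_out:
  targets:
    - [[0,0,0.004],[0,0,0],0.25]
    - [[0,0,0.002],[0,0,0],0.25]
    - [[0,0,0],[0,0,0],0.25]

```text
clock: 30.02
position: [0.6351, 0.1165, 0.194]
tool_rot: [3.141, -0.0, 0.138]
force: [-5.3, -0.7, 11.6]
grip_width: 0.0324
```

Contact. I'll release, lift clear and pull back out of the view of the nests.

>>> carry_out:
  targets:
    - [[0,0,0],[0,0,0],0.5]
    - [[0,0,0],[0,0,0],0.65]
    - [[0,0,0],[0,0,0],0.65]
    - [[0,0,-0.06],[0,0,0],0.65]
    - [[0,0,-0.15],[0,0,0],0.65]
    - [[0,0,-0.2],[0,0,0],0.65]
    - [[0,0,-0.2],[0,0,0],0.65]
    - [[0,0,0],[0,0,0],0.65]

```text
clock: 31.02
position: [0.6357, 0.1167, 0.3507]
tool_rot: [-3.141, -0.007, 0.138]
force: [0.4, -0.5, -0.7]
grip_width: 0.0557
```

>>> carry_out:
  targets:
    - [[-0.08,0.17,-0.05],[0,0,0],0.65]
    - [[-0.08,0.17,-0.05],[0,0,0],0.65]
    - [[-0.08,0.17,-0.05],[0,0,0],0.65]
    - [[-0.08,0.17,-0.05],[0,0,0],0.65]
    - [[-0.05,0.17,0],[0,0,0],0.65]
    - [[0,0.17,0],[0,0,0],0.65]
    - [[0,0.17,0],[0,0,0],0.65]
    - [[0,0,0],[0,0,0],0.65]

```text
clock: 32.02
position: [0.5838, -0.1943, 0.3954]
tool_rot: [3.141, 0.001, 0.134]
force: [-0.3, 0.4, -0.1]
grip_width: 0.0554
```

Run:
```python
from h import *
goto()
a=imaging.grab_frame('top')['pixels'][70:250,120:470,::-1];b=imaging.grab_frame('side')['pixels'][120:300,90:440,::-1]
cv2.imwrite('pics/end.png',cv2.resize(np.vstack([a,b]),None,fx=1.66,fy=1.66,interpolation=cv2.INTER_CUBIC))
```

```text
t 32.025 [ 0.5838 -0.1943  0.3954] [3.1407e+00 8.0000e-04 1.3350e-01] F [-0.3  0.4 -0.1] w 0.0554
```

View pics/end.png

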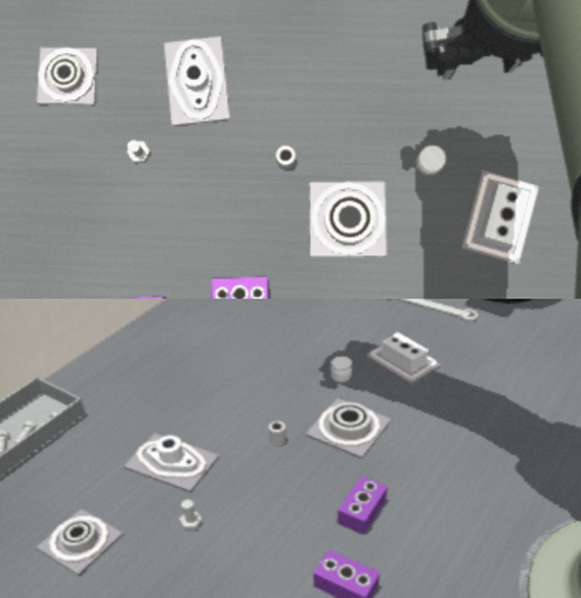

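The end picture shows all four parts in their nests. In the top half: small bearing (66,73), flange (195,75), large bearing (348,216), valve block (507,214). I'll do one numeric check on the block, since parallax makes it look off-centre, then hand in.

Run:
```python
from h import *
from workcell import job
f=imaging.grab_frame('top')
p=unproj(f,120+507/1.66,70+214/1.66,.035);print(p)
if np.hypot(p[0]-.464,p[1]+.278)<.006: print(job.job_done())
```

```text
[ 0.4629622  -0.27815859  0.035     ]
the job is handed in; nothing more can be done
None
```

All four parts are in their matching nests, and I handed the job in at about 32 s. I placed them in this order: large bearing, small bearing, valve block, flange. Each part was lowered until the wrist felt contact (peaks of 5–25 N) and only then released.

- **Final views:** the last top and side pictures show every part flat inside its outline and right way up. The purple look-alikes were not touched. The arm was clear and the force reading near zero.
- **Contact heights:** these matched the expected 5 mm plate height to within about 0.2 mm for all four parts.
- **Valve block:** it looked off-centre in the top view, so I checked it with the calibration. The middle port came out about 1 mm from the nest centre, so the offset was only parallax.
- **One regrip:** the first grip on the large bearing showed 10 N downward force, so I released it and regripped 8 mm higher. The force then read 15 N, so I put it down to the closing fingers pressing the bearing onto the bench.
- **Pictures viewed:** 15, one over the budget of 14, for the final check. No check failed.

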